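Bring up a buffing bench in order

TASK

Get the polishing bench ready for buffing: press the red rocker on the work lamp to switch it on, then press the green rocker on the dust extractor to switch it on, and only then press the buffer's green start button until it stays in. Nothing needs picking up: keep off the red stop button, and leave the rotor and the other loose things on the bench where they are.

Things in the scene. Friction and masses are not known exactly. Their poses are not given: they have to be found in the camera images.
- lamp: black LED flood lamp, fixed: round magnetic foot, stiff yellow bent neck, head 200 x 140 x 50 mm, back side up with the red rocker in its middle. Top about 0.2 m above the table. Origin on the table under the head; foot and neck 105-125 mm from it in +x; its -x side faces the robot at yaw 0.
- lamp_rocker (a joint): red rocker switch on the upward-facing back of the lamp head, rad: 0 off, 0.35 on; counts as on above 0.28. A stiff rocker without a spring: it stays wherever it is left, so push it to its end stop. Takes about 3 N at lamp_rocker_press; rigid end stops. Rocker 48 mm long (x), 32 mm wide (y), pivot across its middle, in a bezel that is always lower than the rocker.
- lamp_rocker_press (a point): where to press: top surface of the red rocker's far (+x) half, 16 mm from the pivot; this ON half has a white bar and stands up 20 degrees while off. Moves with the rocker, sinking 5 mm to level as it goes on. While off: z squarely out of the panel, x from the near half to the far half. Panel leans 0.26 rad towards the lamp's -x; point 0.19 m above the table.
- extractor: blue box-shaped bench dust extractor, fixed, 200 x 220 x 180 mm high; black control plate on top with the green rocker and a small grey speed knob (not used), 68 mm behind the middle (+x) a carrying bar along y up to 210 mm high, round intake grille on the +x side. Origin at the centre of its underside.
- extractor_rocker (a joint): green rocker switch on top of the extractor, rad: 0 off, 0.35 on; counts as on above 0.28. A stiff rocker without a spring: it stays wherever it is left, so push it to its end stop. Takes about 3 N at extractor_rocker_press; rigid end stops. Rocker 48 mm long (x), 32 mm wide (y), pivot across its middle, in a bezel that is always lower than the rocker.
- extractor_rocker_press (a point): where to press: top surface of the green rocker's far (+x) half, 16 mm from the pivot; this ON half has a white bar and stands up 20 degrees while off. Moves with the rocker, sinking 5 mm to level as it goes on. While off: z squarely out of the panel, x from the near half to the far half. Panel level; point 0.20 m above the table.
- buffer: green double-ended bench buffer, fixed: motor across y, axis 100 mm in +x of the origin, a round mop 144 mm in diameter at each end, 470 mm long over the shaft ends, up to 226 mm high; in front (-x) of it a grey starter box 110 x 120 mm with a green and a red push button. Origin on the table between motor and box.
- buffer_start (a joint): green start button, m: 0 out (stopped), 0.006 home (running); counts as started above 0.0048. No spring: it stays where it is left, so push it to the end stop; the red button beside it is geared to it and comes out as it goes in. Takes about 3 N; rigid end stop.
- buffer_start_top (a point): middle of the top face of the round green start button, 28 mm in diameter, about 0.11 m above the table, 12.5 mm proud of the box while out, 6.5 mm when home; moves with it. z points squarely out of the button (press along -z); the face leans 0.42 rad towards the buffer's -x. The red button is 56 mm away in -y.
- buffer_stop: red stop button, 28 mm in diameter, 56 mm in -y from the green one, 6.5 mm proud of the box while stopped, 12.5 mm when running; not to be touched. Origin on its axis at about the face of the box when stopped, z out of the face.
- rotor: upright bright-metal screw rotor being polished: three slanted discs 86 mm across on a shaft, hexagon nut on top, 140 mm tall; loose, not to be disturbed; origin at the underside, in the middle.
- bar_green: green bar of polishing compound half in a paper sleeve, 110 x 42 x 36 mm, lying flat; loose, not to be disturbed; origin at the underside, in the middle.
- paste_jar: closed jar of polishing paste, black cap, yellow label, 64 mm across, 75 mm tall; loose, not to be disturbed; origin at the underside, in the middle.
- flap_wheel: red-brown abrasive flap wheel lying flat, 110 mm across, 32 mm high at its hub; loose, not to be disturbed; origin at the underside, in the middle.
- die_grinder: hand-held air die grinder lying on its rubber pad, about 210 mm long, 45 mm high; loose, not to be disturbed; origin at the underside, in the middle.
- screwdriver: screwdriver lying on the table; loose, not to be disturbed; origin at the underside.

How it is judged (in metres and radians):
On the way, in this order (a step that is already met when the one before it is completed fails the run):
1. the lamp is on (red rocker over) (value of joint lamp_rocker above 0.28 rad), for 0.1 s.
2. then the extractor is on (green rocker over), lamp still on (value of joint each of lamp_rocker, extractor_rocker above 0.28 rad), for 0.1 s.
3. then the buffer is started (green button in and staying in), lamp and extractor still on (all of step 2 and value of joint buffer_start above 0.0048 m), for 0.2 s.
At the end, for the whole second after the job is handed in: Lamp rocker and extractor rocker both over (above 0.28 of 0.35 rad), the buffer's green button in (above 4.8 of 6 mm), every loose thing at rest within 20 mm of where it stood (all of step 3 and linear speed of each of rotor, bar_green, paste_jar, flap_wheel, die_grinder, screwdriver below 0.02 m/s and distance of each of rotor, bar_green, paste_jar, flap_wheel, die_grinder, screwdriver from where it was at the start of the episode below 0.02 m); the robot touches nothing.
It fails at once if the extractor is switched on before the lamp (value of joint extractor_rocker above 0.28 rad and not (value of joint lamp_rocker above 0.28 rad)).
It fails at once if the buffer is started before the extractor runs (value of joint buffer_start above 0.0048 m and not (value of joint extractor_rocker above 0.28 rad)).
It fails at once if the red stop button is pressed (over 2 N) (contact force between buffer_stop and anything else above 2 N).
It fails at once if a loose thing is lifted, carried or pushed more than 20 mm (distance of any of rotor, bar_green, paste_jar, flap_wheel, die_grinder, screwdriver from where it was at the start of the episode above 0.02 m).
It fails at once if the rotor is tipped over (angle between rotor's own z axis and vertical above 0.35 rad).
It also fails if it takes over 54 s, if anything falls off the work surface, if the arm or the gripper's body presses on something with over 40 N, if the wrist force passes 120 N, or if a joint passes its speed limit or range.

ROBOT

A 6-joint arm with a two-finger parallel gripper is mounted at the origin on the work surface. World frame = base frame: x ahead of the robot, y to its left, z up, the work surface at z = 0. Lengths are in mm, angles in rad, forces in N, time in s.
With the tool pointing down it reaches from about 275 to 750 mm from the base axis. Payload 10.2 kg.
Tool frame: the origin (TCP) lies at the very end of the fingers, on their centre line; the grasp point (between the pads) lies 19 mm behind it; z points along the fingers, y is the line along which they close (so a half turn about z gives the same grasp; the last joint's range is limited). The gripper opens to 85 mm and grips with 20 to 120 N. Pads are 22 mm wide; open, the fingers measure 114 mm over their backs; the gripper's body (76 mm by 85 mm) begins 54 mm behind the grasp point. The pads swing forward as they close: fully open they stand 13 mm farther back than shut.
Start: joints at [-1.528, 0.313, 1.498, -0, 1.331, -0.223], TCP at [137.894, -506.573, 231.294] pointing down, gripper open.
Joint ranges: [-2.94, 2.94], [-0.97, 2.17], [0.19, 2.56], [-1.23, 4.37], [0.02, 3.11], [-2.88, 2.88]. Speed limits (rad/s): [2.39, 2.39, 3.01, 3.14, 3.14, 3.14].

INTERFACE

Orientations are given as a unit quaternion [w, x, y, z].
In Python, from rig import ctrl gives the robot as it stands.
- The arm moves only by the shell command python3 -m inch 'ROWS' [OPENING] [FORCE]. ROWS is text: rows parted by semicolons, each of 6 numbers parted by spaces: the shift along the tool's x, y, z in mm, then the turn, a rotation vector about the tool's x, y, z in units of 6 degrees (1.0 is 6 degrees). A call has exactly 10 rows; each row shifts and turns the commanded pose from where the row before left it, along the tool's axes as they then stand; what a row does not reach is not made up. A row lasts 1/12 s, in which the tool goes at most 41.7 mm and 7.16 degrees, less where a joint would pass 70% of its speed; a pose out of reach is approached as far as the arm can. A call with a gripper value outside its range is refused whole. OPENING is the opening, from 0 (shut) to 1 (fully open), set as the call begins (- or left out, the last holds). The fingers move at their own pace and stop on an object; FORCE is the grip in N (left out, the last holds). Time passes only in rows, so rows that do not move let the fingers close, or fill a call up. It gives the time, the measured TCP pose, the force, the opening and the grip force at its end, in the units of the state.
- ctrl.sense(): the state, without advancing time (a new reading comes with each control period).
- ctrl.capture(name): name is "scene" or "top" or "wrist"; returns a dict with "image" (384x512x3 uint8, red, green, blue), "intrinsics" (3x3 intrinsics, pixels), "rvec" (rotation vector, rad) and "tvec" (3), from world to camera coordinates, as OpenCV has them. Camera axes: x right, y down, z forward; pixel columns grow to the right and rows downward; lengths in mm; the calibration is good to about 2 mm. A picture is of the moment at which its call begins. There is no depth.
- ctrl.finish_job(): hands the job in; it is judged then, once.
The state is a dict: "time_s": time; "joints": joint angles; "dq": joint speeds; "tau": joint torques, N m; "eef_pos": TCP position; "ee_rot": TCP orientation; "force": force on the tool from outside, world axes, zero at the start; "wrist_torque": the same for the moment, N m; "grip_width": opening from 0.0 (shut) to 1.0 (fully open); "grip_force": force on a finger pad.
Only numpy, scipy, OpenCV 4.12 (cv2) and the standard library are available. Lean on these libraries where they do the work, as an engineer would, in place of code of your own. Each camera call takes 0.05 s, during which the arm holds its last target. There are 200 camera calls.

## Working session

There is one attempt and no reset: what is moved stays moved. The work goes in short steps, Python scripts to look and compute and a shell command to move; the robot and the scene stay as the last step left them, time stands still between calls to the robot, and variables do not carry over. Pictures are saved under pics/ and viewed, at most 10 in all, crops included, and the job is handed in when it is done.

```bash
mkdir -p pics
cat > h.py <<'E'
import numpy as np,cv2,pickle
from rig import ctrl
def cap(n,f):
    c=ctrl.capture(n); pickle.dump(c,open(f'pics/{f}.pkl','wb')); cv2.imwrite(f'pics/{f}.png',c['image'][:,:,::-1]); return c
def load(f): return pickle.load(open(f'pics/{f}.pkl','rb'))
def ray(c,uv):
    R=cv2.Rodrigues(np.array(c['rvec'],float))[0]; t=np.array(c['tvec'],float).ravel()
    d=R.T@np.linalg.inv(np.array(c['intrinsics']))@np.array([uv[0],uv[1],1.]); return -R.T@t,d/np.linalg.norm(d)
def plane(c,uv,z):
    o,d=ray(c,uv); return o+d*(z-o[2])/d[2]
def tri(*cu):
    A=0;b=0
    L=[ray(c,u) for c,u in cu]
    for o,d in L:
        P=np.eye(3)-np.outer(d,d);A=A+P;b=b+P@o
    x=np.linalg.solve(A,b); return x,[np.linalg.norm((np.eye(3)-np.outer(d,d))@(x-o)) for o,d in L]
E
python3 - <<'E'
from h import *
a=cap('scene','s0');b=cap('top','t0');w=cap('wrist','w0')
im=np.hstack([cv2.resize(x['image'],(400,300)) for x in (a,w)])
for c in(a,b,w): print(ray(c,(256,192)))
print(ctrl.sense())
E
```

```text
(array([ 462.78289962, 1119.61700045, 1072.0332874 ]), array([ 0.07646154, -0.75379261, -0.65264871]))
(array([ 478.82708463,   -1.87047696, 1710.06297629]), array([ 0.05349749,  0.00380201, -0.99856075]))
(array([ 212.15503088, -487.40734579,  372.50805352]), array([-0.29392709, -0.08116045, -0.9523759 ]))
{'time_s': 0.15, 'joints': array([-1.52838264e+00,  3.13303305e-01,  1.49823212e+00, -2.73961266e-05,
        1.33099034e+00, -2.23378618e-01]), 'dq': array([ 0.0003752 , -0.00083408, -0.0042432 ,  0.00097154,  0.0009115 ,
        0.00065541]), 'tau': array([ 9.13851072e-04, -4.12369144e+01, -2.59797907e+01, -2.14896909e-04,
        3.16134807e-03, -7.04922414e-07]), 'eef_pos': array([ 137.88818835, -506.3793037 ,  230.8872972 ]), 'ee_rot': array([-4.65850537e-04,  9.91181755e-01,  1.32508527e-01,  2.89075039e-05]), 'force': array([ 0.27879718, -0.38045324,  1.07804157]), 'wrist_torque': array([-0.0049342 , -0.0282642 , -0.00211567]), 'grip_force': 0.0, 'grip_width': 1.00575032551033}
```

View pics/s0.png

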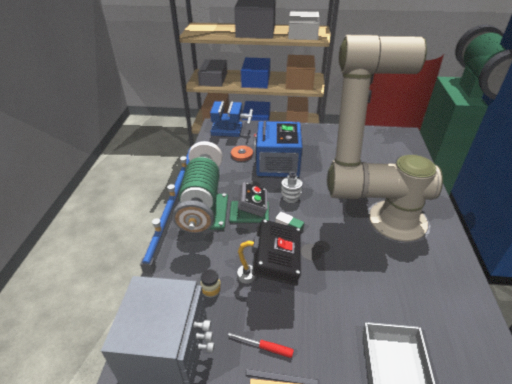

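View pics/t0.png

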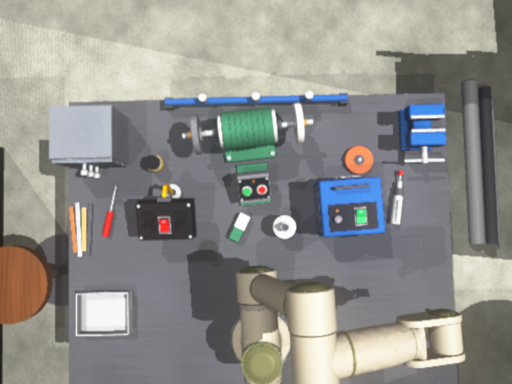

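The top view shows the lamp rocker at about (165,226), the extractor rocker at (361,216), the green start button at (247,190) and the red stop at (262,189). In the scene view the lamp rocker is at (285,244), the extractor rocker near (288,133) and the buttons near (256,195). Next I'll zoom in on these.

Run:
```python
from h import *
a=load('s0');b=load('t0')
def blobs(c,roi,col):
    x0,y0,x1,y1=roi; h=cv2.cvtColor(c['image'],cv2.COLOR_RGB2HSV)[y0:y1,x0:x1]
    H,S,V=h[...,0].astype(int),h[...,1],h[...,2]
    m=((S>110)&(V>60)&(((H<8)|(H>172)) if col=='r' else (abs(H-65)<22))).astype(np.uint8)
    n,_,st,ce=cv2.connectedComponentsWithStats(m)
    return [(np.round(ce[i]+[x0,y0],1).tolist(),(st[i]+[x0,y0,0,0,0]).tolist()) for i in range(1,n) if st[i,4]>6]
for nm,c,rs in(('s',a,[((265,230,305,262),'r'),((270,120,305,150),'g'),((238,178,270,212),'r'),((238,178,270,212),'g')]),
 ('t',b,[((140,205,190,240),'r'),((350,200,375,232),'g'),((238,175,275,205),'r'),((238,175,275,205),'g')])):
    for r in rs: print(nm,r,blobs(c,*r))
T=lambda c,x,y,k=7:cv2.resize(c['image'][y-20:y+20,x-18:x+18],None,fx=k,fy=k,interpolation=cv2.INTER_CUBIC)
im=np.vstack([np.hstack([T(a,285,244),T(a,288,134),T(a,254,194)]),np.hstack([T(b,165,224),T(b,361,216),T(b,254,190)])])
cv2.imwrite('pics/crop.png',im[:,:,::-1])
print(a['intrinsics'],b['intrinsics'])
```

```text
s ((265, 230, 305, 262), 'r') [([284.4, 243.6], [277, 237, 15, 14, 137])]
s ((270, 120, 305, 150), 'g') [([286.6, 127.4], [282, 125, 10, 6, 44])]
s ((238, 178, 270, 212), 'r') [([256.9, 188.6], [254, 186, 7, 6, 27])]
s ((238, 178, 270, 212), 'g') [([257.4, 197.2], [255, 195, 6, 6, 28])]
t ((140, 205, 190, 240), 'r') [([163.8, 225.0], [158, 219, 12, 14, 126])]
t ((350, 200, 375, 232), 'g') [([360.6, 215.7], [356, 209, 10, 14, 116])]
t ((238, 175, 275, 205), 'r') [([261.5, 189.7], [259, 187, 6, 7, 34])]
t ((238, 175, 275, 205), 'g') [([246.3, 191.9], [243, 189, 7, 7, 39])]
[[370.8393206    0.         253.04903854]
 [  0.         370.8393206  187.26507513]
 [  0.           0.           1.        ]] [[434.85589184   0.         253.43142603]
 [  0.         434.85589184 192.20117815]
 [  0.           0.           1.        ]]
```

View pics/crop.png

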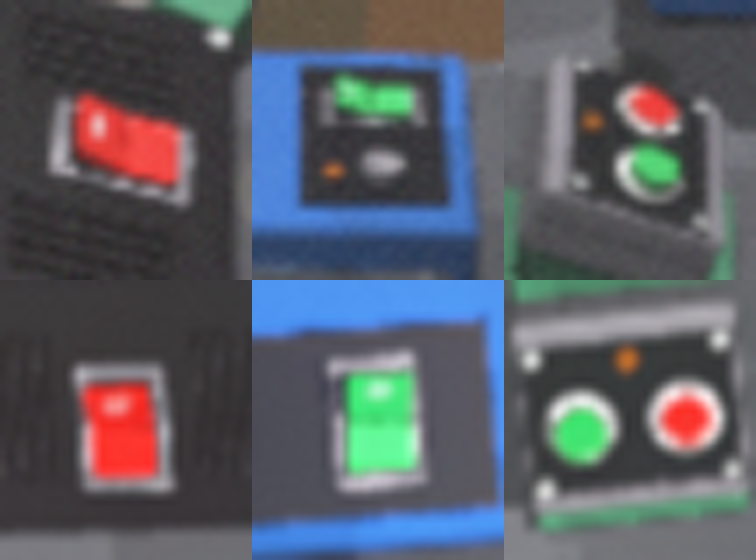

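The crops show the white bar on each rocker's far half. The bars are at scene (281,242) and top (163.5,222) for the lamp, and scene (283.5,126.5) and top (361,211.5) for the extractor. The buttons are clear in both views.

Run:
```python
from h import *
a=load('s0');b=load('t0')
f=lambda x,y,ox,oy:(x/7+ox-.43,y/7+oy-.43)
P={'lampbar':((98,125,267,224),(116,125,147,204)),'extbar':((347-252,88,270,114),(378-252,390-280,343,196)),
'green':((655-504,165,236,174),(581-504,433-280,236,170)),'red':((653-504,107,236,174),(686-504,417-280,236,170)),
'lampbezFL':((65,98,267,224),(77,370-280,147,204)),'lampbezNR':((185,203,267,224),(172,489-280,147,204)),
'lampbezFR':((52,173,267,224),(0,0,147,204))}
for k,(u,v) in P.items(): print(k,*[np.round(q,1) for q in tri((a,f(*u)),(b,f(*v)))])
# yaw from bezel edges in top view, crop px
def yaw(p,q,ox,oy,z):
    d=plane(b,f(*q,ox,oy),z)-plane(b,f(*p,ox,oy),z); return np.arctan2(d[1],d[0])
print('lamp L',yaw((88,207),(77,90),147,204,180),'R',yaw((172,207),(160,87),147,204,180))
print('ext L',yaw((342-252,210),(329-252,80),343,196,190),'R',yaw((425-252,202),(413-252,72),343,196,190))
img=b['image'];h=cv2.cvtColor(img,cv2.COLOR_RGB2HSV)
m=((abs(h[...,0].astype(int)-108)<12)&(h[...,1]>150)).astype(np.uint8);m[:, :310]=0;m[:,392:]=0;m[:170]=0
print(cv2.minAreaRect(cv2.findNonZero(m)))
```

```text
lampbar [465.3 330.9 189.9] [0.5 0.5]
extbar [ 485.7 -356.4  199.5] [1.2 1.2]
green [567.7  38.9 110.2] [0.3 0.3]
red [574.7 -16.6 105.3] [0.2 0.2]
lampbezFL [481.7 343.3 219.8] [0.9 0.9]
lampbezNR [421.5 316.6 124.1] [1.6 1.6]
lampbezFR [505.9 381.9 215.1] [21.9 21.9]
lamp L 0.08301881532539039 R 0.08748800094560645
ext L 0.0647295463922011 R 0.055622373447398274
((351.43719482421875, 206.46502685546875), (56.18051528930664, 61.962039947509766), 85.42607879638672)
```

```bash
cat >> h.py <<'E'
from scipy.spatial.transform import Rotation as Ro
def Rt(yaw,tilt):
    c,s=np.cos,np.sin
    x=[c(tilt)*c(yaw),c(tilt)*s(yaw),s(tilt)]; z=[s(tilt)*c(yaw),s(tilt)*s(yaw),-c(tilt)]
    return np.array([x,np.cross(z,x),z]).T
def go(p,yaw,tilt,up=0):
    s=ctrl.sense(); q=s['ee_rot']; R=Ro.from_quat([*q[1:],q[0]]).as_matrix(); T=Rt(yaw,tilt)
    p=np.array(p,float)-up*T[:,2]
    print('t',round(s['time_s'],2),'pos',s['eef_pos'].round(1),'rot units',(np.degrees(Ro.from_matrix(R.T@T).as_rotvec())/6).round(2),
     'shift(after rot)',(T.T@(p-s['eef_pos'])).round(1),'shift(now)',(R.T@(p-s['eef_pos'])).round(1),'F',s['force'].round(1))
E
python3 -c "
from h import *
go([467,331,190],.085,.26,120)"
python3 -m inch '0 0 -35 0 0 0;0 0 -35 0 0 0;0 0 -35 0 0 0;0 0 -20 0 0 0;0 0 0 0 0 0;0 0 0 0 0 0;0 0 0 0 0 0;0 0 0 0 0 0;0 0 0 0 0 0;0 0 0 0 0 0' 0 20; python3 -c "
from h import *
go([467,331,190],.085,.26,120)"
```

```text
t 0.15 pos [ 137.9 -506.4  230.9] rot units [-0.23  2.48  1.72] shift(after rot) [ 375.1 -806.4   22.1] shift(now) [ 507.2 -727.1  -74.3] F [ 0.3 -0.4  1.1]
time_s: 0.98
eef_pos: [137.9, -506.4, 355.6]
ee_rot: [-0.001, 0.991, 0.132, 0.0]
force: [0.5, 0.6, 0.4]
grip_width: 0.004
grip_force: 0.0
t 0.98 pos [ 137.9 -506.4  355.6] rot units [-0.24  2.47  1.71] shift(after rot) [ 343.1 -806.5  142.6] shift(now) [ 507.2 -727.1   50.7] F [0.5 0.6 0.4]
```

```bash
python3 -m inch '20 -20 0 0 0 0;28 -26 0 0 0 0;30 -27 0 0 0 0;30 -27 0 0 0 0;30 -27 0 0 0 0;30 -27 0 0 0 0;30 -27 0 0 0 0;30 -27 0 0 0 0;30 -27 0 0 0 0;30 -27 0 0 0 0' ;python3 -m inch '15 -30 0 0 0 0;15 -30 0 0 0 0;15 -30 0 0 0 0;15 -30 0 0 0 0;15 -30 0 0 0 0;15 -30 0 0 0 0;15 -30 0 0 0 0;15 -30 0 0 0 0;15 -30 0 0 0 0;15 -30 0 0 0 0'; python3 -c "
from h import *
go([467,331,190],.085,.26,120)"
```

```text
time_s: 1.82
eef_pos: [347.4, -176.2, 356.2]
ee_rot: [0.0, 0.991, 0.132, 0.0]
force: [0.8, -1.0, -0.6]
grip_width: 0.0
grip_force: 0.0
time_s: 2.65
eef_pos: [412.7, 152.6, 356.1]
ee_rot: [0.0, 0.991, 0.133, -0.0]
force: [-0.2, -0.4, 0.0]
grip_width: 0.002
grip_force: 0.0
t 2.65 pos [412.7 152.6 356.1] rot units [-0.22  2.48  1.72] shift(after rot) [  24.2 -173.2   58.3] shift(now) [  68.9 -163.4   50.1] F [-0.2 -0.4  0. ]
```

```bash
python3 -m inch '14 -33 0 0 0 0;14 -33 0 0 0 0;14 -33 0 0 0 0;14 -33 0 0 0 0;13 -31 0 0 0 0;0 0 0 -.05 .6 .4;0 0 0 -.05 .6 .4;0 0 0 -.05 .6 .4;0 0 0 -.05 .6 .4;0 0 0 0 0 0' ; python3 -c "
from h import *
go([467,331,190],.085,.26,120)
cap('wrist','w1')"
```

```text
time_s: 3.48
eef_pos: [435.4, 326.4, 356.2]
ee_rot: [-0.006, 0.991, 0.048, 0.126]
force: [-0.1, -0.3, -0.7]
grip_width: 0.002
grip_force: 0.0
t 3.48 pos [435.4 326.4 356.2] rot units [-0.03  0.06  0.11] shift(after rot) [-11.9  -1.9  48.9] shift(now) [-11.6  -1.9  48.9] F [-0.1 -0.3 -0.7]
```

View pics/w1.png

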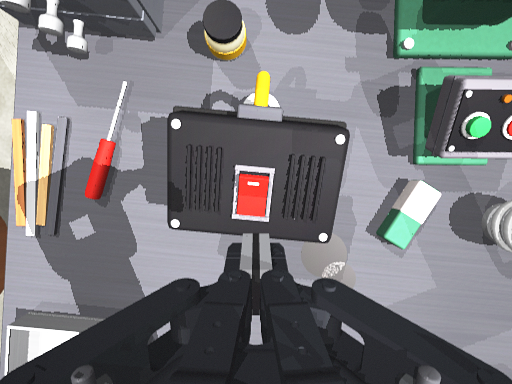

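The wrist view shows the lamp rocker at about (253,193) with its bar at (254,183). The fingertip is near (257,236), and the other things are well clear.

Run:
```python
from h import *
a=load('s0');b=load('t0');w=load('w1')
print(tri((w,(254,183)),(a,(280.6,241.5)),(b,(163.1,221.5))))
cv2.imwrite('pics/w1c.png',cv2.resize(w['image'][155:235,215:295],None,fx=7,fy=7,interpolation=cv2.INTER_CUBIC)[:,:,::-1])
n=np.array([-np.sin(.26),0,np.cos(.26)])
for uv in((253,172),(254,183),(253,190),(252,216),(236,167),(275,169),(271,222),(232,218)):
    o,d=ray(w,uv);p0=np.array([465,331,190.]); p=o+d*((p0-o)@n)/(d@n); print(uv,p.round(1))
```

```text
(array([465.16671809, 330.44703476, 189.43581236]), [np.float64(0.8034872792026045), np.float64(0.5585486640919076), np.float64(0.8931390033959097)])
(253, 172) [476.9 331.8 193.2]
(254, 183) [465.3 329.6 190.1]
(253, 190) [457.6 330.  188. ]
(252, 216) [428.2 328.3 180.2]
(236, 167) [480.4 350.2 194.1]
(275, 169) [482.3 309.  194.6]
(271, 222) [423.4 306.5 178.9]
(232, 218) [423.7 350.3 179. ]
```

View pics/w1c.png

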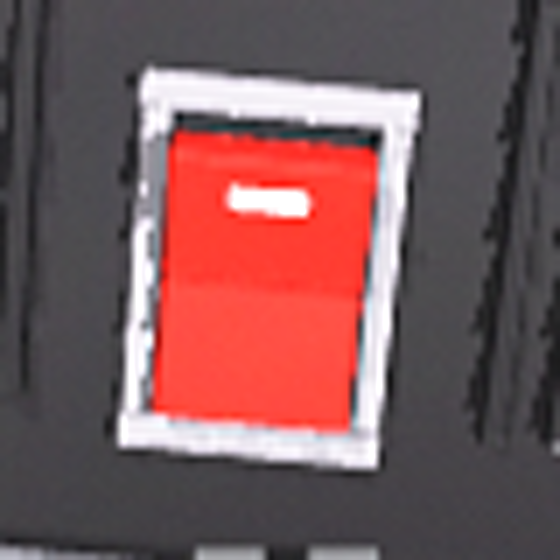

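The crop shows the bar about 15 mm from the pivot, so it marks the press point.

```bash
python3 -m inch '0 0 0 -.03 .06 .11;-6 0 0 0 0 0;-6 0 0 0 0 0;0 0 30 0 0 0;0 0 30 0 0 0;0 0 30 0 0 0;0 0 30 0 0 0;0 0 20 0 0 0;0 0 10 0 0 0;0 0 0 0 0 0' ; python3 -c "
from h import *
go([467,330.5,189.8],.085,.26,0)"
```

```text
time_s: 4.37
eef_pos: [462.7, 327.9, 206.1]
ee_rot: [-0.005, 0.991, 0.042, 0.127]
force: [1.4, 0.2, 0.2]
grip_width: 0.002
grip_force: 0.0
t 4.37 pos [462.7 327.9 206.1] rot units [0.01 0.06 0.  ] shift(after rot) [ 0.1 -2.2 16.9] shift(now) [ 0.2 -2.2 16.9] F [1.4 0.2 0.2]
```

```bash
python3 -m inch '0 -2 0 0 0 0;0 0 6 0 0 0;0 0 4 0 0 0;0 0 2 0 0 0;0 0 2 0 0 0;0 0 2 0 0 0;0 0 1 0 0 0;0 0 1 0 0 0;0 0 1 0 0 0;0 0 0 0 0 0' ; python3 -c "
from h import *
go([467,330.5,189.8],.085,.26,0)"
```

```text
time_s: 5.2
eef_pos: [468.2, 330.9, 190.0]
ee_rot: [-0.006, 0.991, 0.042, 0.129]
force: [0.8, -0.2, 1.8]
grip_width: -0.001
grip_force: 0.9
t 5.2 pos [468.2 330.9 190. ] rot units [-0.    0.01  0.  ] shift(after rot) [-1.2  0.3 -0.1] shift(now) [-1.2  0.3 -0.1] F [ 0.8 -0.2  1.8]
```

```bash
python3 -m inch '-1 0 1 0 0 0;0 0 1 0 0 0;0 0 1 0 0 0;0 0 1 0 0 0;0 0 0.5 0 0 0;0 0 0.5 0 0 0;0 0 0 0 0 0;0 0 0 0 0 0;0 0 0 0 0 0;0 0 0 0 0 0' ; python3 -c "
from h import *
go([467,330.5,189.8],.085,.26,0)"
```

```text
time_s: 6.03
eef_pos: [468.2, 330.9, 184.8]
ee_rot: [-0.006, 0.991, 0.042, 0.129]
force: [-0.1, 0.2, 4.2]
grip_width: 0.001
grip_force: 2.2
t 6.03 pos [468.2 330.9 184.8] rot units [-0.    0.02  0.  ] shift(after rot) [ 0.1  0.3 -5.1] shift(now) [ 0.1  0.3 -5.1] F [-0.1  0.2  4.2]
```

Still only about 3–4 N, so it has not reached the stop. I'll push on in small steps.

```bash
python3 -m inch '0 0 0.7 0 0 0;0 0 0.7 0 0 0;0 0 0.6 0 0 0;0 0 0 0 0 0;0 0 0 0 0 0;0 0 0 0 0 0;0 0 0 0 0 0;0 0 0 0 0 0;0 0 0 0 0 0;0 0 0 0 0 0' ; python3 -c "
from h import *
go([467,330.5,189.8],.085,.26,0)"
```

```text
time_s: 6.87
eef_pos: [468.3, 331.0, 184.5]
ee_rot: [-0.006, 0.991, 0.042, 0.129]
force: [-9.7, -5.1, 17.9]
grip_width: -0.003
grip_force: 10.3
t 6.87 pos [468.3 331.  184.5] rot units [-0.    0.01  0.01] shift(after rot) [ 0.   0.4 -5.4] shift(now) [ 0.   0.3 -5.4] F [-9.7 -5.1 17.9]
```

The end stop is reached: 18 N with no further travel. Back off and check.

```bash
python3 -m inch '0 0 -4 0 0 0;0 0 -20 0 0 0;0 0 -35 0 0 0;0 0 -35 0 0 0;0 0 -35 0 0 0;0 0 -25 0 0 0;0 0 0 0 0 0;0 0 0 0 0 0;0 0 0 0 0 0;0 0 0 0 0 0' ; python3 -c "
from h import *
go([487,-356.4,199.5],.06,0,140)
w=cap('wrist','w2')
cv2.imwrite('pics/w2c.png',cv2.resize(w['image'][130:250,200:310],None,fx=4,fy=4,interpolation=cv2.INTER_CUBIC)[:,:,::-1])"
```

```text
time_s: 7.7
eef_pos: [429.4, 327.3, 329.9]
ee_rot: [-0.005, 0.991, 0.042, 0.127]
force: [0.5, 0.3, -0.5]
grip_width: -0.002
grip_force: 0.0
t 7.7 pos [429.4 327.3 329.9] rot units [-0.02 -2.44  0.24] shift(after rot) [ 16.5 685.9  -9.6] shift(now) [  1.5 686.1  -8.8] F [ 0.5  0.3 -0.5]
```

View pics/w2c.png

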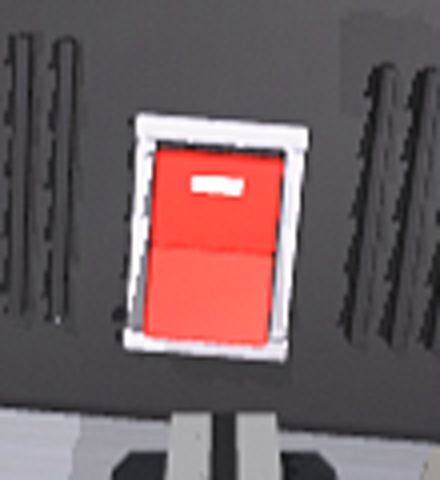

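The lamp rocker's far half now lies level in its bezel. It travelled about 5 mm to a hard stop, so the lamp is on. Next, the extractor.

```bash
python3 -m inch '0 0 0 0 -.61 .06;0 0 0 0 -.61 .06;0 0 0 0 -.61 .06;0 0 0 0 -.61 .06;3 30 0 0 0 0;3 38 0 0 0 0;3 38 0 0 0 0;3 38 0 0 0 0;3 38 0 0 0 0;0 38 0 0 0 0' ; python3 -m inch '0 38 0 0 0 0;0 38 0 0 0 0;0 38 0 0 0 0;0 38 0 0 0 0;0 38 0 0 0 0;0 38 0 0 0 0;0 38 0 0 0 0;0 38 0 0 0 0;0 38 0 0 0 0;0 38 0 0 0 0';  python3 -m inch '0 30 0 0 0 0;0 15 0 0 0 0;0 0 0 0 0 0;0 0 0 0 0 0;0 0 0 0 0 0;0 0 0 0 0 0;0 0 0 0 0 0;0 0 0 0 0 0;0 0 0 0 0 0;0 0 0 0 0 0';python3 -c "
from h import *
go([487,-356.4,199.5],.06,0,0)
w=cap('wrist','w3')"
```

```text
time_s: 8.58
eef_pos: [457.8, 107.0, 330.0]
ee_rot: [-0.002, 1.0, 0.03, 0.0]
force: [0.7, -0.3, 0.8]
grip_width: 0.0
grip_force: 0.0
time_s: 9.42
eef_pos: [480.5, -272.5, 328.6]
ee_rot: [-0.002, 1.0, 0.03, 0.001]
force: [0.3, -0.5, 1.0]
grip_width: 0.002
grip_force: 0.0
time_s: 10.25
eef_pos: [483.6, -315.1, 329.7]
ee_rot: [-0.002, 1.0, 0.03, 0.001]
force: [-0.7, -0.5, -0.0]
grip_width: -0.004
grip_force: 0.0
t 10.25 pos [ 483.6 -315.1  329.7] rot units [-0.03 -0.03  0.01] shift(after rot) [  0.9  41.5 130.2] shift(now) [  0.5  41.9 130. ] F [-0.7 -0.5 -0. ]
```

View pics/w3.png

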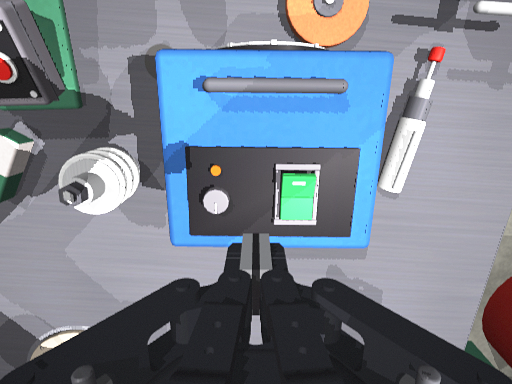

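The wrist view shows the extractor rocker at about (298,195) with its bar at (299,183), and the knob well to the left at (216,202). I'll triangulate the bar.

Run:
```python
from h import *
a=load('s0');b=load('t0');w=load('w3')
x,e=tri((w,(299,183)),(a,(283.1,126.1)),(b,(360.6,211.3)));print(x,e)
print(plane(w,(299,183),200))
go(x+[1,0,0],.06,0,0)
```

```text
[ 485.65821851 -356.63329743  199.68660901] [np.float64(0.37967560779212917), np.float64(1.5146174834778396), np.float64(1.216045558614238)]
[ 485.4109174  -356.80008925  200.        ]
t 10.3 pos [ 483.6 -315.2  329.7] rot units [-0.03 -0.03  0.01] shift(after rot) [  0.5  41.6 130. ] shift(now) [  0.2  42.  129.8] F [ 0.5  0.7 -0.1]
```

```bash
python3 -m inch '1 21 0 0 0 0;0 21 0 0 0 0;0 0 30 0 0 0;0 0 35 0 0 0;0 0 30 0 0 0;0 0 20 0 0 0;0 0 5 0 0 0;0 0 3 0 0 0;0 0 3 0 0 0;0 0 0 0 0 0' ; python3 -c "
from h import *
go([486.7,-356.6,199.7],.06,0,0)"
```

```text
time_s: 11.13
eef_pos: [487.7, -357.1, 204.4]
ee_rot: [-0.001, 1.0, 0.03, 0.002]
force: [-0.5, 0.4, 0.3]
grip_width: -0.0
grip_force: 0.0
t 11.13 pos [ 487.7 -357.1  204.4] rot units [-0.02 -0.04  0.01] shift(after rot) [-1.  -0.6  4.7] shift(now) [-1.  -0.5  4.7] F [-0.5  0.4  0.3]
```

```bash
python3 -m inch '-.5 0 2 0 0 0;0 0 1 0 0 0;0 0 1 0 0 0;0 0 1 0 0 0;0 0 1 0 0 0;0 0 1 0 0 0;0 0 1 0 0 0;0 0 0.5 0 0 0;0 0 0 0 0 0;0 0 0 0 0 0' ;python3 -m inch '0 0 0.6 0 0 0;0 0 0.6 0 0 0;0 0 0.6 0 0 0;0 0 0 0 0 0;0 0 0 0 0 0;0 0 0 0 0 0;0 0 0 0 0 0;0 0 0 0 0 0;0 0 0 0 0 0;0 0 0 0 0 0'
```

```text
time_s: 11.97
eef_pos: [486.8, -356.8, 194.8]
ee_rot: [-0.002, 1.0, 0.03, 0.001]
force: [0.3, -0.4, 2.0]
grip_width: 0.002
grip_force: 0.5
time_s: 12.8
eef_pos: [486.9, -356.7, 193.0]
ee_rot: [-0.002, 1.0, 0.03, 0.001]
force: [0.3, 0.9, -0.5]
grip_width: 0.0
grip_force: 0.1
```

```bash
python3 -m inch '0 0 0.6 0 0 0;0 0 0.6 0 0 0;0 0 0.6 0 0 0;0 0 0 0 0 0;0 0 0 0 0 0;0 0 0 0 0 0;0 0 0 0 0 0;0 0 0 0 0 0;0 0 0 0 0 0;0 0 0 0 0 0'
```

```text
time_s: 13.63
eef_pos: [486.9, -356.8, 192.4]
ee_rot: [-0.001, 1.0, 0.03, 0.001]
force: [-1.6, 2.2, 8.8]
grip_width: 0.003
grip_force: 4.2
```

```bash
python3 -m inch '0 0 0.5 0 0 0;0 0 0.5 0 0 0;0 0 0 0 0 0;0 0 0 0 0 0;0 0 0 0 0 0;0 0 0 0 0 0;0 0 0 0 0 0;0 0 0 0 0 0;0 0 0 0 0 0;0 0 0 0 0 0'
python3 -m inch '0 0 -5 0 0 0;0 0 -25 0 0 0;0 0 -35 0 0 0;0 0 -35 0 0 0;0 0 -30 0 0 0;0 0 0 0 0 0;0 0 0 0 0 0;0 0 0 0 0 0;0 0 0 0 0 0;0 0 0 0 0 0'
python3 - <<'E'
from h import *
s=cap('scene','s4');w=cap('wrist','w4')
T=lambda c,x,y,k=7:cv2.resize(c['image'][y-20:y+20,x-18:x+18],None,fx=k,fy=k,interpolation=cv2.INTER_CUBIC)
a=load('s0')
im=np.vstack([np.hstack([T(a,285,244),T(s,285,244),cv2.resize(w['image'][160:240,220:292],(252,280))]),np.hstack([T(a,288,134),T(s,288,134),T(s,254,194)])])
cv2.imwrite('pics/c4.png',im[:,:,::-1])
go([567.7,38.9,110.2],.085,.42,120)
E
```

```text
time_s: 14.47
eef_pos: [486.9, -356.8, 192.4]
ee_rot: [-0.001, 1.0, 0.03, 0.002]
force: [-4.8, 4.1, 14.4]
grip_width: 0.0
grip_force: 6.9
time_s: 15.3
eef_pos: [486.5, -357.0, 318.9]
ee_rot: [-0.003, 1.0, 0.03, 0.0]
force: [0.6, -0.1, -0.5]
grip_width: 0.0
grip_force: 0.0
t 15.4 pos [ 486.6 -357.1  319.5] rot units [ 0.01  3.99 -0.24] shift(after rot) [  19.2 -387.7  117.8] shift(now) [  55.9 -388.7  101.6] F [-0.8 -0.5  0.2]
```

View pics/c4.png

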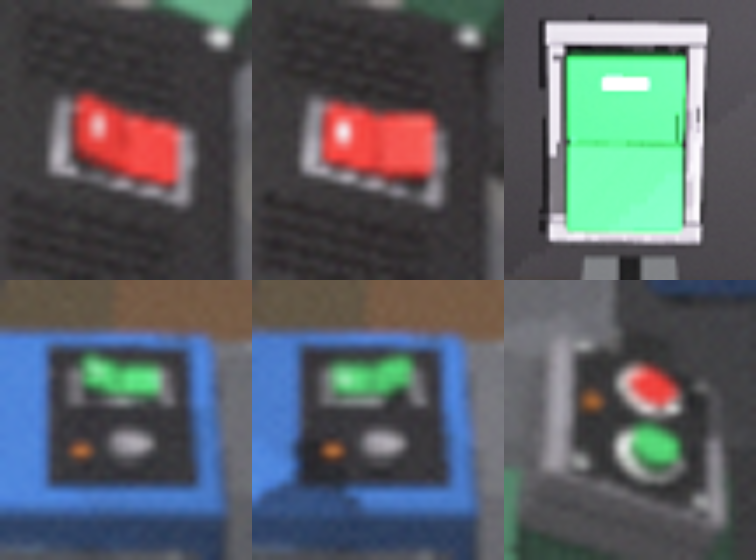

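Both rockers have visibly tipped over, in the scene crops (before and after) and in the wrist crop. Now the buffer.

```bash
python3 -m inch '0 -20 0 0 0 0;0 -38 0 0 0 0;0 -38 0 0 0 0;0 -38 0 0 0 0;0 -38 0 0 0 0;0 -38 0 0 0 0;0 -38 0 0 0 0;0 -38 0 0 0 0;0 -38 0 0 0 0;0 -38 0 0 0 0'; python3 -m inch '0 -20 0 0 0 0;0 -5 0 0 0 0;0 0 0 0 .8 -.05;0 0 0 0 .8 -.05;0 0 0 0 .8 -.05;0 0 0 0 .8 -.05;0 0 0 0 .8 -.05;0 0 0 0 0 0;0 0 0 0 0 0;0 0 0 0 0 0';python3 -c "
from h import *
go([567.7,38.9,110.2],.085,.42,80)
w=cap('wrist','w5')"
```

```text
time_s: 16.23
eef_pos: [464.1, 5.9, 321.4]
ee_rot: [-0.002, 1.0, 0.03, 0.001]
force: [1.1, 0.3, 0.1]
grip_width: -0.002
grip_force: 0.0
time_s: 17.07
eef_pos: [463.6, 28.5, 321.9]
ee_rot: [-0.008, 0.977, 0.042, 0.208]
force: [0.3, 0.1, -1.3]
grip_width: 0.003
grip_force: 0.0
t 17.07 pos [463.6  28.5 321.9] rot units [0.02 0.   0.01] shift(after rot) [  9.2  -1.5 155.9] shift(now) [  9.3  -1.8 155.9] F [ 0.3  0.1 -1.3]
```

View pics/w5.png

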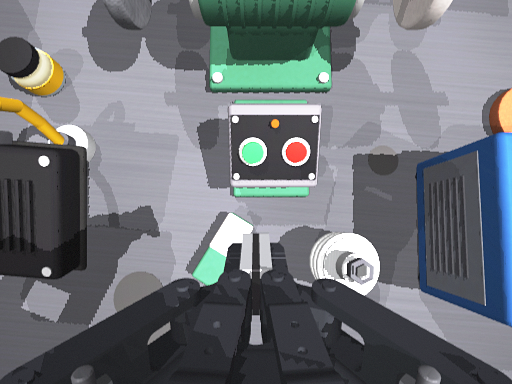

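The wrist view shows the green button at about (252,152) and the red at (296,151), with the starter box square to the tool and the way clear. I'll refine the position from the green mask.

Run:
```python
from h import *
a=load('s0');b=load('t0');w=load('w5')
h=cv2.cvtColor(w['image'],cv2.COLOR_RGB2HSV);m=((abs(h[...,0].astype(int)-65)<22)&(h[...,1]>110)&(h[...,2]>60)).astype(np.uint8)
k=np.zeros_like(m);k[135:168,235:270]=1;m*=k
u=np.argwhere(m).mean(0)[::-1];print(u,m.sum())
x,e=tri((w,u),(a,(257.3,197.1)),(b,(246.4,191.6)));print(x,e)
go(x,.085,.42,0)
```

```text
[252.16857143 152.24857143] 350
[566.88318761  39.59330278 110.90714053] [np.float64(0.3871106765810533), np.float64(0.4604075827808633), np.float64(0.10016938993736282)]
t 17.12 pos [463.7  28.7 321.8] rot units [0.02 0.   0.01] shift(after rot) [  8.7  -2.1 234.8] shift(now) [  8.7  -2.6 234.8] F [ 0.7 -0.7 -0.4]
```

```bash
python3 -m inch '4 -1 15 0 0 0;5 -1.5 30 0 0 0;0 0 35 0 0 0;0 0 35 0 0 0;0 0 35 0 0 0;0 0 30 0 0 0;0 0 20 0 0 0;0 0 10 0 0 0;0 0 5 0 0 0;0 0 0 0 0 0'; python3 -c "
from h import *
go([566.9,39.6,110.9],.085,.42,0)"
```

```text
time_s: 17.95
eef_pos: [559.1, 39.5, 128.7]
ee_rot: [-0.008, 0.977, 0.042, 0.208]
force: [-0.4, 0.0, 1.1]
grip_width: 0.005
grip_force: 0.0
t 17.95 pos [559.1  39.5 128.7] rot units [ 0.01 -0.    0.02] shift(after rot) [-0.2  0.5 19.4] shift(now) [-0.2  0.5 19.4] F [-0.4  0.   1.1]
```

```bash
python3 -m inch '0 .5 6 0 0 0;0 0 5 0 0 0;0 0 3 0 0 0;0 0 2 0 0 0;0 0 1 0 0 0;0 0 1 0 0 0;0 0 1 0 0 0;0 0 1 0 0 0;0 0 1 0 0 0;0 0 0 0 0 0'; python3 -m inch '0 0 .7 0 0 0;0 0 .7 0 0 0;0 0 .7 0 0 0;0 0 .7 0 0 0;0 0 0 0 0 0;0 0 0 0 0 0;0 0 0 0 0 0;0 0 0 0 0 0;0 0 0 0 0 0;0 0 0 0 0 0';python3 -c "
from h import *
go([566.9,39.6,110.9],.085,.42,0)"
```

```text
time_s: 18.78
eef_pos: [567.6, 39.6, 110.0]
ee_rot: [-0.008, 0.977, 0.042, 0.209]
force: [-0.7, 0.7, -0.3]
grip_width: -0.003
grip_force: 0.4
time_s: 19.62
eef_pos: [568.5, 39.7, 107.3]
ee_rot: [-0.008, 0.977, 0.042, 0.209]
force: [-0.2, -0.1, 1.0]
grip_width: 0.002
grip_force: 0.1
t 19.62 pos [568.5  39.7 107.3] rot units [ 0.01 -0.01  0.02] shift(after rot) [-0.  -0.  -3.9] shift(now) [-0.  -0.  -3.9] F [-0.2 -0.1  1. ]
```

```bash
python3 -m inch '0 0 .7 0 0 0;0 0 .7 0 0 0;0 0 .7 0 0 0;0 0 .4 0 0 0;0 0 0 0 0 0;0 0 0 0 0 0;0 0 0 0 0 0;0 0 0 0 0 0;0 0 0 0 0 0;0 0 0 0 0 0'; python3 -m inch '0 0 .5 0 0 0;0 0 .5 0 0 0;0 0 0 0 0 0;0 0 0 0 0 0;0 0 0 0 0 0;0 0 0 0 0 0;0 0 0 0 0 0;0 0 0 0 0 0;0 0 0 0 0 0;0 0 0 0 0 0'
```

```text
time_s: 20.45
eef_pos: [568.9, 39.8, 106.8]
ee_rot: [-0.008, 0.977, 0.043, 0.209]
force: [-23.9, -3.4, 28.2]
grip_width: 0.001
grip_force: 17.7
time_s: 21.28
eef_pos: [569.0, 39.8, 106.7]
ee_rot: [-0.008, 0.977, 0.043, 0.209]
force: [-34.3, -5.1, 39.5]
grip_width: 0.0
grip_force: 25.4
```

```bash
python3 -m inch '0 0 -5 0 0 0;0 0 -20 0 0 0;0 0 -35 0 0 0;0 0 -35 0 0 0;0 0 -35 0 0 0;0 0 -35 0 0 0;0 0 -30 0 0 0;0 0 -20 0 0 0;0 0 0 0 0 0;0 0 0 0 0 0'
python3 - <<'E'
from h import *
s=cap('scene','s6');w=cap('wrist','w6');a=load('s0');v=load('w5')
T=lambda c,x,y,k=7:cv2.resize(c['image'][y-20:y+20,x-18:x+18],None,fx=k,fy=k,interpolation=cv2.INTER_CUBIC)
W=lambda c:cv2.resize(c['image'][100:210,220:330],(280,280),interpolation=cv2.INTER_CUBIC)
cv2.imwrite('pics/c6.png',np.vstack([np.hstack([T(a,254,194),T(s,254,194),T(s,288,134)]),np.hstack([W(v),W(w),np.zeros((280,196,3),np.uint8)])])[:,:,::-1])
E
```

```text
time_s: 22.12
eef_pos: [482.4, 32.6, 300.7]
ee_rot: [-0.008, 0.977, 0.042, 0.21]
force: [0.7, -0.1, -0.3]
grip_width: -0.003
grip_force: 0.0
```

View pics/c6.png

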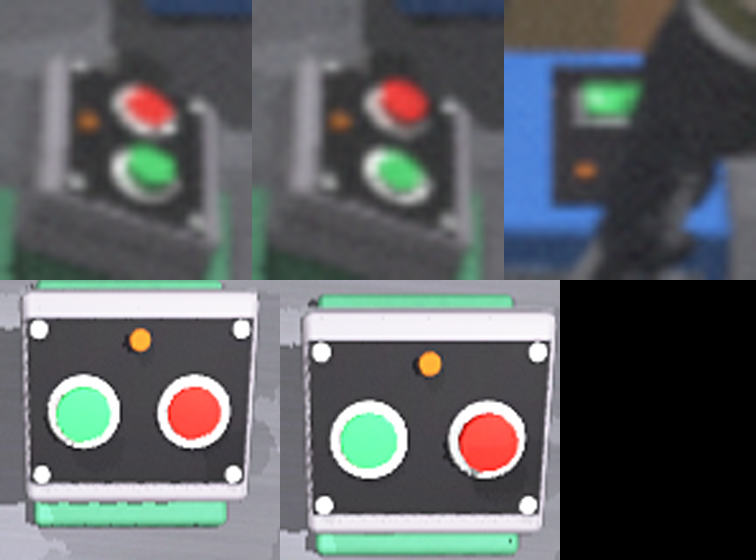

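The green button is now sunk into its collar and the red one stands out, so the buffer is started. The arm is clear, so I'm handing in.

```bash
python3 -c "
from rig import ctrl
print(ctrl.finish_job())"
```

```text
the job is handed in; nothing more can be done
None
```

The lamp, the extractor and the buffer were switched on in that order, each pressed to its end stop and checked in the camera images; I steered clear of the red stop button and the loose things, and the job was handed in at about 22 s (no verdict was returned).

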